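Empty a labeller's catch tray into the transit tote

ROBOT

A 6-joint arm with a two-finger parallel gripper is mounted at the origin on a cart in front of the work surface, level with it; the furniture and walls round the work are solid. World frame = base frame: x ahead of the robot, y to its left, z up, the work surface at z = 0. Lengths are in m, angles in rad, forces in N, time in s.
With the tool pointing down it reaches from about 0.3 to 0.85 m from the base axis. Payload 4.2 kg.
Tool frame: the origin (TCP) lies at the very end of the fingers, on their centre line; the grasp point (between the pads) lies 19 mm behind it (manip.hold_point_z is the distance from the TCP to the grasp point, in m); z points along the fingers, y is the line along which they close (so a half turn about z gives the same grasp; the last joint's range is limited). The gripper opens to 91 mm and grips with 3 to 60 N. Pads are 32 mm wide; open, the fingers measure 118 mm over their backs; the gripper's body (76 mm by 178 mm) begins 60 mm behind the grasp point.
Start: joints at [-1.228, 0.32, 1.565, -0, 1.257, -0.02], TCP at [0.204, -0.538, 0.214] pointing down, gripper open.
Joint ranges: [-3.11, 3.11], [-0.84, 2.01], [0.21, 2.61], [-1.34, 4.49], [0.05, 2.63], [-2.56, 2.56]. Speed limits (rad/s): [2.57, 2.57, 3.14, 3.14, 3.14, 3.14].

INTERFACE

Orientations are given as a rotation vector (axis times angle).
In Python, from rig import manip gives the robot as it stands.
- The arm moves only by the tool drive_tool, never from a script. Its argument "series" is a list of rows, each a list of 5 numbers: the shift along the tool's x, y, z in mm, then the turn about the tool's z in rad, then the opening, from 0 (shut) to 1 (fully open). In form: [[x, y, z, spin, hand], ...]. A call has 1 to 8 rows; each row shifts and turns the commanded pose from where the row before left it, along the tool's axes as they then stand; what a row does not reach is not made up. A row lasts 1/8 s, in which the tool goes at most 62.5 mm and 10.7 degrees, less where a joint would pass 70% of its speed; a pose out of reach is approached as far as the arm can. A call is refused whole if a number of a shift passes 62.5 or a number of a turn 0.188, either way. A call with a gripper value outside its range is refused whole. The fingers move at their own pace and stop on an object; "force" is the grip in N (left out, the last holds). Time passes only in rows, so rows that do not move let the fingers close. It gives the time, the measured TCP pose, the force, the opening and the grip force at its end, in the units of the state.
- manip.get_obs(): the state, without advancing time (a new reading comes with each control period).
- manip.read_camera(name): name is "scene" or "top" or "wrist"; returns a dict with "color" (400x640x3 uint8, blue, green, red), "fov_y" (degrees; the focal length in pixels is half the picture's height over the tangent of half this angle, whatever the lens; pixels are square), "cx", "cy" (the principal point, pixels), "R" (3x3) and "t" (3): a world point X has camera coordinates R X + t. Camera axes: x right, y down, z forward; pixel columns grow to the right and rows downward; lengths in m; the calibration is good to about 2 mm. A picture is of the moment at which its call begins. There is no depth.
- manip.close_job(): hands the job in; it is judged then, once.
Trained networks look in the newest picture that a camera, given by its name, has taken for a name from the list of things; names that differ only in an ending like _2 or _b are one class to them, and where a whole thing is asked for, a point or a joint stands for the part that bears it (a point fixed in the world has none). Each returns a list of dicts, best first, with "p" (0 to 1); they miss things now and then, are a little off and sometimes report something else, mostly with a low value. They report only what shows in the picture. A call takes as long as a camera call.
- manip.recognise(target, camera): "extent" ([left, top, right, bottom] in pixels, round what is visible of it).
The state is a dict: "time": time; "q": joint angles; "qd": joint speeds; "joint_efforts": joint torques, N m; "ee_pos": TCP position; "orientation": TCP orientation; "wrist_force": force on the tool from outside, world axes, zero at the start; "torque": the same for the moment, N m; "grip_width": finger opening in m; "grasp_force": force on a finger pad.
Only numpy, scipy, OpenCV 4.12 (cv2) and the standard library are available. Lean on these libraries where they do the work, as an engineer would, in place of code of your own. Each camera call takes 0.05 s, during which the arm holds its last target. There are 200 camera calls.

TASK

Two freshly labelled amber bottles lie in the catch tray of the bench labeller: pull the tray out to its stop and move both bottles into the grey tote, one in each of the two empty wire cradles, lying level on both wires with the cap the same way round as the bottle already packed there. Set them down, do not drop them. When both are packed, push the empty tray fully home, and leave the packed bottle in its cradle and the other things on the bench where they are.

Things in the scene. Friction and masses are not known exactly. Their poses are not given: they have to be found in the camera images.
- catch_tray (a joint): Slide of the labeller's stainless catch tray, in m: 0 = fully home under the hood, 0.115 = pulled out to its stop; grows as the tray comes out, along the labeller's own -x. Moves stiffly (about 3 N) and stays where it is left; it may start up to 10 mm ajar.
- labeller: White bench labelling machine, fixed, 212 mm wide (own y), rollers and paper label reel on top. Origin: on the bench under the middle of the hood's front face; own -x points out of its front, where the tray slides out. Hood 108 mm high (rollers 128 mm), front face at own x = 0; taller housing (196 mm, reel 306 mm) from own x = +0.138 back.
- hood_front (a point): Middle of the hood's front face, right above the labeller's origin, 100 mm above the bench. The tray below is 173 mm wide and 160 mm long inside, floor 15 mm and wall tops 40 mm above the bench. When home its inside runs from 59 mm in front of this face to 101 mm behind it, so only caps and shoulders of the bottles show.
- tray_pull (a point): Centre of the blue upright grip plate in the middle of the tray's front: 12 mm thick along the slide, 50 mm wide, from 37 to 71 mm above the bench (this point is at 56 mm). It stands 10 mm clear in front of the tray's front wall (top at 40 mm) and can be pinched from above; it moves with the tray.
- bottle_a: Amber glass bottle with a white screw cap, 123 mm long, body 42.5 mm in diameter over its first 78 mm, cap 26 mm; about 0.12 kg. It lies in the left lane of the catch tray (as seen from the robot), cap towards the tray's front, on two low rubber strips with its axis 37 mm above the bench; the other bottle lies 75 mm beside it. Origin: centre of its base; own z runs along the bottle to the cap.
- bottle_b: Amber glass bottle with a white screw cap, 123 mm long, body 42.5 mm in diameter over its first 78 mm, cap 26 mm; about 0.12 kg. It lies in the right lane of the catch tray (as seen from the robot), cap towards the tray's front, on two low rubber strips with its axis 37 mm above the bench; the other bottle lies 75 mm beside it. Origin: centre of its base; own z runs along the bottle to the cap.
- bottle_a_mid (a point): Point on the axis of bottle_a in the middle of its cylindrical body, 39 mm from the base: where to grip it.
- bottle_b_mid (a point): Point on the axis of bottle_b in the middle of its cylindrical body, 39 mm from the base: where to grip it.
- bottle_a_cap (a point): Point on the axis of bottle_a in its cap, 111 mm from the base.
- bottle_b_cap (a point): Point on the axis of bottle_b in its cap, 111 mm from the base.
- tote: Grey open plastic tote, loose, 1.4 kg, 160 (own x) x 260 (own y) x 65 mm high, walls 4 mm. Origin: centre of its underside. Two white 6 mm wires run along own y at own x = -0.0035 and +0.0485, bent into three V cradles 75 mm apart (crests between them 30 mm up). A bottle lies across both wires along own x, cap to own -x, underside 17 mm and top 59 mm above the tote's underside.
- cradle_1 (a point): Empty cradle at own y = -0.075 of the tote: where the mid point of a seated bottle lies, 38 mm above the tote's underside and midway between the wires.
- cradle_2 (a point): Same for the empty middle cradle, own y = 0.
- cradle_3 (a point): Same for the cradle at own y = +0.075, which already holds the packed bottle.
- bottle_packed: A third bottle of the same kind, already lying in cradle_3 of the tote, cap towards the tote's -x; leave it there. Origin: centre of its base; own z runs to the cap.
- bottle_packed_mid (a point): Mid point of the packed bottle's body, on its axis 39 mm from the base.
- bottle_packed_cap (a point): Point on the packed bottle's axis in its cap, 111 mm from the base.
- stopwatch: White laboratory timer lying on the bench, 70 x 62 x 22 mm, loose bystander. Origin: centre of its underside.
- beaker: Glass beaker, 72 mm wide, 78 mm high, loose bystander. Origin: centre of its underside.
- petri_dish: Glass petri dish, 60 mm wide, 14 mm high, loose bystander. Origin: centre of its underside.

How it is judged:
By the outcome, as a careful person would: the job done as asked, in the order asked, and still so for the second after the job is handed in, with the robot touching nothing.
It also fails if it takes over 67 s, if anything falls off the work surface, if the arm or the gripper's body presses on something with over 40 N, if the wrist force passes 120 N, or if a joint passes its speed limit or range.

## Working session

There is one attempt and no reset: what is moved stays moved. The work goes in short steps, Python scripts to look and compute and a tool call to move; the robot and the scene stay as the last step left them, time stands still between calls to the robot, and variables do not carry over. Pictures are saved under pics/ and viewed, at most 10 in all, crops included, and the job is handed in when it is done.

Besides the shell and the picture viewer there is one more tool, called by a JSON object that holds its "fn" and its "kwargs". drive_tool: Moves the arm, as the interface text tells. Its arguments: {"type":"object","properties":{"series":{"type":"array","items":{"type":"array","items":{"type":"number"}}},"force":{"type":"number"}},"required":["series"]}

```bash
mkdir -p pics; ls
cat > h.py <<'E'
import numpy as np, cv2
from rig import manip
from scipy.spatial.transform import Rotation as Ro
def cam(n):
    c=manip.read_camera(n); c['R']=np.array(c['R']);c['t']=np.array(c['t']);c['f']=200/np.tan(np.radians(c['fov_y'])/2);return c
def pix(c,X):
    p=c['R']@np.array(X)+c['t'];return np.array([c['cx']+c['f']*p[0]/p[2],c['cy']+c['f']*p[1]/p[2]])
def ray(c,u,v,z):
    d=c['R'].T@np.array([(u-c['cx'])/c['f'],(v-c['cy'])/c['f'],1]);o=-c['R'].T@c['t'];return o+d*(z-o[2])/d[2]
E
python3 - <<'E'
from h import *
for n in ['scene','top']:
    c=cam(n);cv2.imwrite(f'pics/{n}0.png',c['color']);print(n,c['f'],c['cx'],c['cy'],c['R'].round(3).tolist(),c['t'].round(3).tolist(), (-c['R'].T@c['t']).round(3))
    for k in ['tray_pull','hood_front','bottle_a_cap','bottle_a','bottle_packed_mid','tote','stopwatch','beaker','petri_dish','labeller']:
        print(k,[(np.round(d['extent']).astype(int).tolist(),round(d['p'],2)) for d in manip.recognise(k,n)][:4])
o=manip.get_obs();print(o)
E
```

```text
pics
scene 430.97730502562285 332.3998324357125 202.59119858312297 [[-0.618, -0.786, 0.014], [-0.426, 0.32, -0.846], [0.66, -0.529, -0.533]] [0.281, 0.306, 1.204] [-0.491  0.76   0.896]
tray_pull [([366, 168, 402, 196], 0.89), ([371, 173, 388, 189], 0.26)]
hood_front [([339, 100, 411, 193], 0.59)]
bottle_a_cap [([367, 174, 387, 189], 0.45), ([301, 188, 376, 253], 0.19)]
bottle_a [([384, 171, 400, 183], 0.71), ([368, 174, 389, 187], 0.68), ([311, 198, 345, 215], 0.66)]
bottle_packed_mid [([307, 199, 344, 216], 0.82), ([294, 186, 376, 252], 0.68), ([341, 98, 406, 196], 0.24)]
tote [([300, 190, 372, 250], 0.67)]
stopwatch [([298, 255, 322, 276], 0.58)]
beaker [([236, 203, 258, 235], 0.7), ([368, 176, 399, 196], 0.51), ([299, 252, 321, 276], 0.21)]
petri_dish [([299, 253, 321, 273], 0.59), ([244, 270, 265, 282], 0.51)]
labeller [([336, 99, 408, 195], 0.83)]
top 387.1344032687136 310.12084431988285 197.48255395827934 [[0.038, -0.999, 0.006], [-0.979, -0.038, -0.199], [0.199, 0.002, -0.98]] [-0.072, 0.545, 1.132] [ 0.311 -0.053  1.218]
tray_pull [([401, 184, 413, 205], 0.3)]
hood_front [([
[... 570 characters left out ...]
3, 240, 255, 265], 0.66)]
{'time': 1.1, 'q': array([-1.22802639e+00,  3.19616399e-01,  1.56450862e+00, -3.18163228e-05,
        1.25738693e+00, -1.99846478e-02]), 'qd': array([ 0.00105935,  0.00018238, -0.000441  , -0.00070977, -0.00111618,
       -0.00011145]), 'joint_efforts': array([-1.13045339e-04, -4.12368250e+01, -2.32231951e+01,  7.26388441e-02,
        3.77789524e-02, -2.58328612e-05]), 'ee_pos': array([ 0.20404446, -0.5375969 ,  0.21396316]), 'orientation': array([ 3.08997264e+00,  5.66694353e-01, -2.65544539e-05]), 'wrist_force': array([0.11163665, 0.84037663, 0.07700235]), 'torque': array([0.03489711, 0.07310332, 0.04719253]), 'grasp_force': 0.0, 'grip_width': 0.09125331788947712}
```

Run:
```python
import cv2,numpy as np
a=cv2.imread('pics/top0.png')[70:280,170:500]; cv2.imwrite('pics/t0c.png',cv2.resize(a,None,fx=2.4,fy=2.4,interpolation=2))
a=cv2.imread('pics/scene0.png')[90:300,230:430]; cv2.imwrite('pics/s0c.png',cv2.resize(a,None,fx=2.8,fy=2.8,interpolation=2))
```

```text
(no output)
```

View pics/t0c.png

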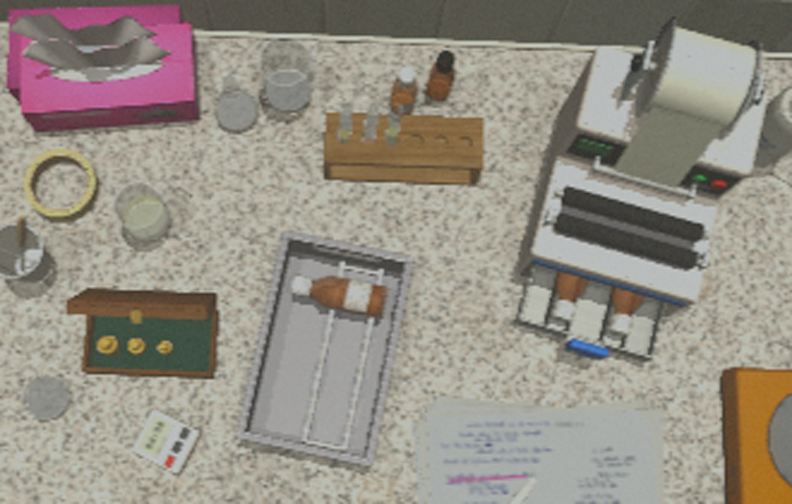

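View pics/s0c.png

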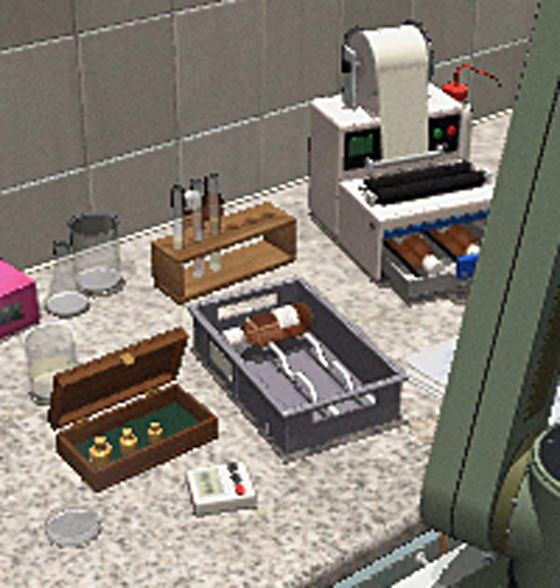

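```bash
cat > m.py <<'E'
from h import *
def tote(c,off=(170,70),s=2.4):
    P=np.array([[287,233],[412,258],[370,465],[240,440]])/s+off
    return np.array([ray(c,u,v,.065) for u,v in P])
E
python3 - <<'E'
from m import *
c=cam('top')
W=tote(c);print(W.round(4).tolist());print('sides',[np.linalg.norm(W[i]-W[(i+1)%4]).round(4) for i in range(4)])
x=(W[1]-W[0])+(W[2]-W[3]);y=(W[0]-W[3])+(W[1]-W[2])
print('ctr',W.mean(0),'ang own x',np.arctan2(x[1],x[0]),'from y',np.arctan2(y[1],y[0])-np.pi/2)
h=cv2.cvtColor(c['color'],cv2.COLOR_BGR2HSV)
m=cv2.inRange(h,(100,150,80),(125,255,255));n,l,st,ce=cv2.connectedComponentsWithStats(m)
for i in range(1,n):
    if st[i,4]>8: print('blue',st[i],ce[i],ray(c,*ce[i],.066))
def cr(u,v,z): return ray(c,u/2.4+170,v/2.4+70,z).round(4)
print('packed base',cr(386,299,.038),'cap',cr(294,285,.038))
print('caps a',cr(562,313,.037),'b',cr(621,325,.037))
print('tray front corners',cr(517,322,.04),cr(653,357,.04))
print('hood front top edge',cr(533,260,.108),cr(700,302,.108))
E
```

```text
[[0.6382, 0.0159, 0.065], [0.6114, -0.1457, 0.065], [0.348, -0.0999, 0.065], [0.3722, 0.0609, 0.065]]
sides [np.float64(0.1638), np.float64(0.2673), np.float64(0.1626), np.float64(0.2698)]
ctr [ 0.49245824 -0.04219686  0.065     ] ang own x -1.7279429952220056 from y -1.7405260235833664
blue [408 212  15   6  42] [415.23809524 214.5       ] [ 0.50480851 -0.36987145  0.066     ]
packed base [ 0.5622 -0.1152  0.038 ] cap [0.5761 0.005  0.038 ]
caps a [ 0.5528 -0.3441  0.037 ] b [ 0.5399 -0.4203  0.037 ]
tray front corners [ 0.538 -0.285  0.04 ] [ 0.4991 -0.4595  0.04  ]
hood front top edge [ 0.6035 -0.2915  0.108 ] [ 0.5585 -0.4957  0.108 ]
```

{"fn": "drive_tool", "kwargs": {"series": [[42, -6, 0, 0, 1], [42, -6, 0, 0, 1], [42, -6, 0, 0, 1], [42, -6, 0, 0, 1], [42, -6, 0, 0, 1], [42, -6, 0, 0, 1], [42, -6, 0, 0, 1], [42, -6, 0, 0, 1]]}}

```text
time: 2.15
ee_pos: [0.5023, -0.3727, 0.214]
orientation: [3.09, 0.567, 0.0]
wrist_force: [0.5, -0.4, 0.8]
grip_width: 0.0911
grasp_force: 0.0
```

{"fn": "drive_tool", "kwargs": {"series": [[0, 0, 0, -0.165, 1], [0, 0, 0, -0.165, 1], [0, 0, 0, -0.165, 1], [0, 0, 0, -0.165, 1], [0, 0, 0, -0.165, 1], [0, 0, 0, -0.165, 1], [0, 0, 0, 0, 0.66]]}}

```text
time: 3.02
ee_pos: [0.5012, -0.3734, 0.2139]
orientation: [2.452, 1.964, -0.0]
wrist_force: [-0.7, -0.1, 0.1]
grip_width: 0.0837
grasp_force: 0.0
```

```bash
cat >> h.py <<'E'
def state():
    o=manip.get_obs();R=Ro.from_rotvec(o['orientation']).as_matrix();yaw=np.arctan2(R[1,0],R[0,0]);return o,R,yaw
def to(p=None,yaw=None):
    o,R,y=state();print('t',round(o['time'],2),'pos',o['ee_pos'].round(4),'yaw',round(y,4),'tilt',R[2].round(3),'w',round(o['grip_width'],4),'F',o['wrist_force'].round(1))
    if p is not None: print('  tool delta mm',(1e3*R.T@(np.array(p)-o['ee_pos'])).round(1))
    if yaw is not None: print('  spin',round(-((yaw-y+np.pi)%(2*np.pi)-np.pi),4))
E
python3 - <<'E'
from h import *
to([.505,-.370,.05],1.353)
c=cam('wrist');cv2.imwrite('pics/w1.png',c['color']);print(c['f'],c['cx'],c['cy'],(-c['R'].T@c['t']).round(3),c['R'].round(3).tolist())
for k in ['tray_pull','bottle_a_cap','bottle_a','hood_front']:
    print(k,[(np.round(d['extent']).astype(int).tolist(),round(d['p'],2)) for d in manip.recognise(k,'wrist')][:4])
h=cv2.cvtColor(c['color'],cv2.COLOR_BGR2HSV)
m=cv2.inRange(h,(100,150,60),(125,255,255));n,l,st,ce=cv2.connectedComponentsWithStats(m)
for i in range(1,n):
    if st[i,4]>60: print('blue',st[i],ce[i],ray(c,*ce[i],.071))
E
```

```text
t 3.02 pos [ 0.5012 -0.3734  0.2139] yaw 1.3509 tilt [-0. -0. -1.] w 0.0837 F [-0.7 -0.1  0.1]
  tool delta mm [  4.2   3.  163.9]
  spin -0.0021
337.380310723783 324.92861752120535 191.84683370118535 [ 0.518 -0.29   0.385] [[0.976, -0.218, -0.0], [-0.209, -0.932, 0.296], [-0.065, -0.289, -0.955]]
tray_pull [([322, 76, 425, 245], 0.84)]
bottle_a_cap [([356, 112, 426, 155], 0.95)]
bottle_a [([365, 117, 424, 159], 0.91), ([360, 187, 414, 222], 0.64)]
hood_front [([321, 55, 640, 275], 0.92)]
blue [323 147  12  51 542] [328.400369  172.2398524] [ 0.504329   -0.36662236  0.071     ]
```

View pics/w1.png

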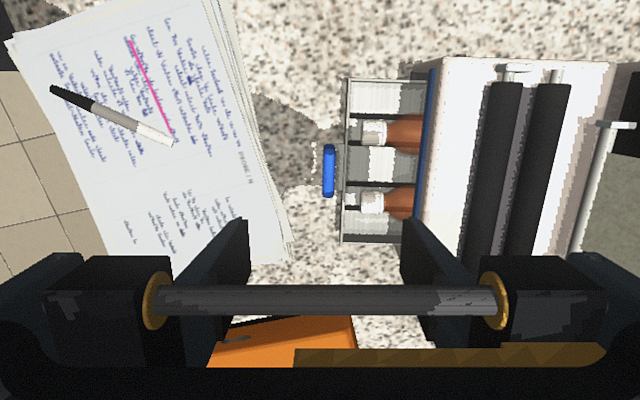

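Run:
```python
from h import *
c=cam('wrist')
a=ray(c,346,80,.04);b=ray(c,342,242,.04);d=a-b;print('tray front',a,b,np.linalg.norm(d),'own x ang',np.arctan2(d[1],d[0])-np.pi/2)
h=cv2.cvtColor(c['color'],cv2.COLOR_BGR2HSV)
m=cv2.inRange(h,(100,150,60),(125,255,255));n,l=cv2.connectedComponents(m);P=np.argwhere(l==l[172,328])[:,::-1].astype(np.float32)
Q=np.array([ray(c,u,v,.071)[:2] for u,v in P]);u,s,vt=np.linalg.svd(Q-Q.mean(0));print('plate',Q.mean(0),'dir',np.arctan(vt[0][1]/vt[0][0])-np.pi/2,'ext',np.ptp((Q-Q.mean(0))@vt.T,axis=0))
for k in [(374,132),(372,202)]: print('cap',ray(c,*k,.037))
for k in [(434,70),(417,215)]: print('hoodedge',ray(c,*k,.108))
to([.504,-.3666,.05],1.353)
```

```text
tray front [ 0.53945174 -0.28795618  0.04      ] [ 0.50058915 -0.45614556  0.04      ] 0.17262088098791023 own x ang -0.22707914057901446
plate [ 0.50420646 -0.3667169 ] dir -0.24303020181506452 ext [0.04916452 0.01072761]
cap [ 0.55751992 -0.34371162  0.037     ]
cap [ 0.5420793  -0.41785347  0.037     ]
hoodedge [ 0.6031017  -0.29602466  0.108     ]
hoodedge [ 0.5736014  -0.41230858  0.108     ]
t 3.33 pos [ 0.5012 -0.3735  0.214 ] yaw 1.3518 tilt [-0.  0. -1.] w 0.0607 F [-0.3  0.1  0.1]
  tool delta mm [  7.3   1.3 164. ]
  spin -0.0012
```

{"fn": "drive_tool", "kwargs": {"series": [[7, 1, 0, 0.012, 0.66], [0, 0, 40, 0, 0.66], [0, 0, 40, 0, 0.66], [0, 0, 40, 0, 0.66], [0, 0, 30, 0, 0.66], [0, 0, 14, 0, 0.66], [0, 0, 0, 0, 0.5]], "force": 20}}

```text
time: 4.2
ee_pos: [0.5036, -0.3665, 0.0495]
orientation: [-2.461, -1.951, 0.0]
wrist_force: [-0.1, -0.6, 0.9]
grip_width: 0.0526
grasp_force: 0.0
```

{"fn": "drive_tool", "kwargs": {"series": [[0, 0, 0, 0, 0], [0, 0, 0, 0, 0], [0, 0, 0, 0, 0], [0, 0, 0, 0, 0], [0, 0, 0, 0, 0], [0, 0, 0, 0, 0], [0, 0, 0, 0, 0]], "force": 20}}

```text
time: 5.08
ee_pos: [0.5044, -0.3672, 0.0505]
orientation: [2.461, 1.95, 0.001]
wrist_force: [2.8, -0.1, 3.3]
grip_width: 0.0119
grasp_force: 20.0
```

{"fn": "drive_tool", "kwargs": {"series": [[0, -10, 0, 0, 0], [0, -18, 0, 0, 0], [0, -20, 0, 0, 0], [0, -20, 0, 0, 0], [0, -18, 0, 0, 0], [0, -12, 0, 0, 0], [0, -6, 0, 0, 0], [0, 0, 0, 0, 0]]}}

```text
time: 6.08
ee_pos: [0.4011, -0.3405, 0.0505]
orientation: [-2.46, -1.947, -0.002]
wrist_force: [1.3, 7.5, 9.4]
grip_width: 0.012
grasp_force: 20.0
```

{"fn": "drive_tool", "kwargs": {"series": [[0, -3, 0, 0, 0], [0, -3, 0, 0, 0], [0, 0, 0, 0, 0]]}}

```text
time: 6.45
ee_pos: [0.3996, -0.3401, 0.0505]
orientation: [2.463, 1.947, 0.01]
wrist_force: [13.1, 7.4, 2.2]
grip_width: 0.0122
grasp_force: 20.0
```

{"fn": "drive_tool", "kwargs": {"series": [[0, -3, 0, 0, 0], [0, 0, 0, 0, 0]]}}

```text
time: 6.7
ee_pos: [0.3996, -0.3402, 0.0505]
orientation: [2.46, 1.942, 0.015]
wrist_force: [21.1, 9.5, -4.4]
grip_width: 0.0122
grasp_force: 20.0
```

{"fn": "drive_tool", "kwargs": {"series": [[0, 6, 0, 0, 0], [0, 0, 0, 0, 0.6], [0, 0, 0, 0, 0.6], [0, 0, 0, 0, 0.6], [0, 0, -50, 0, 0.66], [0, 0, -50, 0, 0.66], [0, 40, -50, 0, 0.66], [0, 40, 0, 0, 0.66]]}}

```text
time: 7.7
ee_pos: [0.4785, -0.3625, 0.2039]
orientation: [2.455, 1.945, 0.003]
wrist_force: [-0.5, -0.1, -0.3]
grip_width: 0.0601
grasp_force: 0.0
```

Run:
```python
from h import *
to()
c=cam('wrist');cv2.imwrite('pics/w2.png',c['color']);np.savez('c2.npz',**{k:np.array(v) for k,v in c.items()})
for k in ['bottle_a_cap','bottle_a']:
    print(k,[(np.round(d['extent']).astype(int).tolist(),round(d['p'],2)) for d in manip.recognise(k,'wrist')][:4])
```

```text
t 7.7 pos [ 0.4785 -0.3625  0.2039] yaw 1.34 tilt [-0.005  0.009 -1.   ] w 0.0601 F [-0.5 -0.1 -0.3]
bottle_a_cap [([270, 115, 406, 159], 0.72)]
bottle_a [([276, 118, 405, 162], 0.9), ([280, 187, 399, 231], 0.89)]
```

View pics/w2.png

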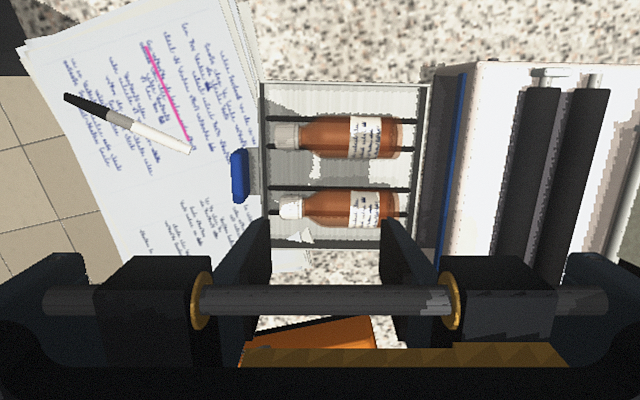

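Run:
```python
from h import *
c=dict(np.load('c2.npz'))
B={}
for n,e,b in [('a',(271,136.5),(404,138)),('b',(278,207),(402,209))]:
    E=ray(c,*e,.037);S=ray(c,*b,.037);d=E-S;L=np.linalg.norm(d);m=S+d/L*.039*L/.123;print(n,E.round(4),S.round(4),'L',L.round(4),'yaw',np.arctan2(d[1],d[0]).round(4),'mid',m.round(4));B[n]=m
d=B['a']-B['b'];print(np.linalg.norm(d),'own x',np.arctan2(d[1],d[0])-np.pi/2)
for k in [(262,83),(262,247),(431,85),(425,248)]:print('tray wall',ray(c,*k,.04))
to([*B['a'][:2],.15],2.897)
```

```text
a [ 0.4345 -0.3137  0.037 ] [ 0.5634 -0.3457  0.037 ] L 0.1329 yaw 2.8981 mid [ 0.5226 -0.3356  0.037 ]
b [ 0.4211 -0.3873  0.037 ] [ 0.5492 -0.4201  0.037 ] L 0.1322 yaw 2.8904 mid [ 0.5086 -0.4097  0.037 ]
0.07546039592759614 own x -0.18589602318078624
tray wall [ 0.44064272 -0.2630409   0.04      ]
tray wall [ 0.39225705 -0.42708878  0.04      ]
tray wall [ 0.59583813 -0.3013851   0.04      ]
tray wall [ 0.56599537 -0.46997705  0.04      ]
t 7.85 pos [ 0.4769 -0.3606  0.1981] yaw 1.3419 tilt [-0.    -0.001 -1.   ] w 0.0603 F [-0.6 -0.3 -0.5]
  tool delta mm [34.8 38.8 48.1]
  spin -1.5551
```

{"fn": "drive_tool", "kwargs": {"series": [[18, 19, 0, -0.17, 0.62], [0, 0, 0, -0.18, 0.62], [0, 0, 0, -0.18, 0.62], [0, 0, 0, -0.18, 0.62], [0, 0, 0, -0.18, 0.62], [0, 0, 0, -0.18, 0.62], [0, 0, 0, -0.18, 0.62], [0, 0, 0, -0.18, 0.62]]}}

```text
time: 8.85
ee_pos: [0.497, -0.3469, 0.1978]
orientation: [-0.57, -3.086, -0.001]
wrist_force: [0.3, 0.6, 0.1]
grip_width: 0.0562
grasp_force: 0.0
```

{"fn": "drive_tool", "kwargs": {"series": [[0, 0, 0, -0.125, 0.62], [0, 0, 30, 0, 0.62], [0, 0, 0, 0, 0.62]]}}

```text
time: 9.22
ee_pos: [0.496, -0.346, 0.1661]
orientation: [-0.385, -3.111, -0.005]
wrist_force: [0.2, -0.1, 0.2]
grip_width: 0.0565
grasp_force: 0.0
```

Run:
```python
from h import *
c=cam('wrist');cv2.imwrite('pics/w3.png',c['color']);np.savez('c3.npz',**{k:np.array(v) for k,v in c.items()})
to([.521,-.335,.022],2.897)
```

```text
t 9.28 pos [ 0.4973 -0.3467  0.1677] yaw 2.8953 tilt [ 0.004  0.001 -1.   ] w 0.0566 F [ 0.1 -0.4  0.3]
  tool delta mm [-20.7  17.  145.6]
  spin -0.0017
```

View pics/w3.png

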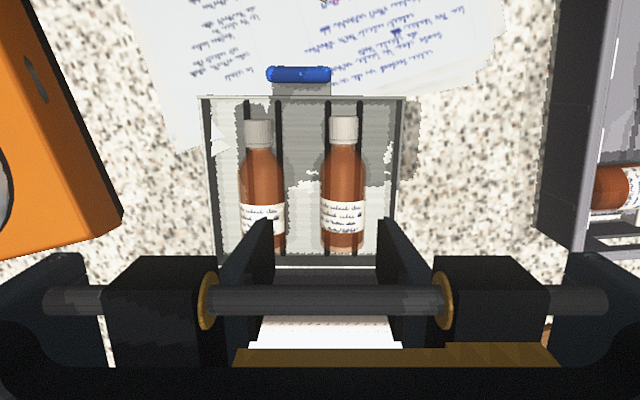

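Run:
```python
from h import *
c=dict(np.load('c3.npz'))
for n,e,b in [('a',(342.5,116),(344,249)),('b',(257.5,120),(264,249))]:
    for z in(.037,.05):
        E=ray(c,*e,z);S=ray(c,*b,z);d=E-S;L=np.linalg.norm(d);C=(E+S)/2
        print(n,z,'L',L.round(4),'yaw',np.arctan2(d[1],d[0]).round(4),'mid',(C-d/L*.0225).round(4), 'from cap',(E-d/L*.084).round(4))
for p in [[.521,-.335,.022]]:to(p,2.89)
```

```text
a 0.037 L 0.1277 yaw 2.9215 mid [ 0.5232 -0.3336  0.037 ] from cap [ 0.5209 -0.3331  0.037 ]
a 0.05 L 0.1222 yaw 2.9215 mid [ 0.5194 -0.3335  0.05  ] from cap [ 0.5198 -0.3336  0.05  ]
b 0.037 L 0.1242 yaw 2.8886 mid [ 0.506  -0.4088  0.037 ] from cap [ 0.5054 -0.4087  0.037 ]
b 0.05 L 0.1188 yaw 2.8886 mid [ 0.503  -0.4055  0.05  ] from cap [ 0.505 -0.406  0.05 ]
t 9.28 pos [ 0.4973 -0.3467  0.1677] yaw 2.8953 tilt [ 0.004  0.001 -1.   ] w 0.0566 F [ 0.1 -0.4  0.3]
  tool delta mm [-20.7  17.  145.6]
  spin 0.0053
```

{"fn": "drive_tool", "kwargs": {"series": [[-21, 18, 0, -0.01, 0.62], [0, 0, 20, 0, 0.62], [0, 0, 40, 0, 0.62], [0, 0, 40, 0, 0.62], [0, 0, 30, 0, 0.62], [0, 0, 15, 0, 0.62], [0, 0, 0, 0, 0.62]], "force": 15}}

```text
time: 10.15
ee_pos: [0.5236, -0.335, 0.0237]
orientation: [-0.37, -3.119, -0.0]
wrist_force: [-0.9, 0.3, 0.2]
grip_width: 0.0565
grasp_force: 0.0
```

{"fn": "drive_tool", "kwargs": {"series": [[0, 0, 0, 0, 0.3], [0, 0, 0, 0, 0.3], [0, 0, 0, 0, 0.3], [0, 0, 0, 0, 0.3], [0, 0, 0, 0, 0.3]]}}

```text
time: 10.78
ee_pos: [0.5248, -0.3361, 0.0253]
orientation: [0.369, 3.117, -0.003]
wrist_force: [0.2, -1.5, 6.7]
grip_width: 0.0418
grasp_force: 15.0
```

{"fn": "drive_tool", "kwargs": {"series": [[0, 0, -15, 0, 0.3], [0, 0, -30, 0, 0.3], [0, 0, -40, 0, 0.3], [0, 0, -40, 0, 0.3], [0, 0, -25, 0, 0.3], [0, 20, 0, 0, 0.3], [16, 38, 0, 0, 0.3], [16, 38, 0, 0, 0.3]]}}

```text
time: 11.78
ee_pos: [0.5138, -0.2311, 0.1718]
orientation: [-0.37, -3.116, -0.004]
wrist_force: [-1.1, -0.2, -0.2]
grip_width: 0.0421
grasp_force: 15.0
```

{"fn": "drive_tool", "kwargs": {"series": [[18, 40, 0, 0, 0.3], [18, 40, 0, 0, 0.3], [18, 40, 0, 0, 0.3], [11, 38, 0, 0, 0.3], [0, 0, 0, 0.187, 0.3], [0, 0, 0, 0.187, 0.3], [0, 0, 0, 0.187, 0.3], [0, 0, 0, 0.187, 0.3]]}}

```text
time: 12.78
ee_pos: [0.487, -0.0636, 0.1721]
orientation: [-1.489, -2.761, 0.001]
wrist_force: [0.1, -0.1, -1.1]
grip_width: 0.0422
grasp_force: 15.0
```

{"fn": "drive_tool", "kwargs": {"series": [[0, 0, 0, 0.187, 0.3], [0, 0, 0, 0.187, 0.3], [0, 0, 0, 0.187, 0.3], [0, 0, 0, 0.187, 0.3], [0, 0, 0, 0, 0.3]]}}

```text
time: 13.4
ee_pos: [0.4874, -0.064, 0.1723]
orientation: [-2.388, -2.037, 0.003]
wrist_force: [-1.0, -0.1, -1.5]
grip_width: 0.0424
grasp_force: 15.0
```

Run:
```python
from h import *
c=cam('wrist');cv2.imwrite('pics/w4.png',c['color']);np.savez('c4.npz',**{k:np.array(v) for k,v in c.items()})
for k in ['bottle_packed','tote']:
    print(k,[(np.round(d['extent']).astype(int).tolist(),round(d['p'],2)) for d in manip.recognise(k,'wrist')][:4])
to([.489,-.064,.0255],1.407)
```

```text
bottle_packed [([385, 86, 435, 226], 0.97)]
tote [([153, 44, 508, 258], 0.66), ([283, 77, 367, 339], 0.2)]
t 13.55 pos [ 0.4881 -0.0646  0.1731] yaw 1.4126 tilt [ 0.    -0.002 -1.   ] w 0.0421 F [-0.2  0.2 -0.8]
  tool delta mm [  0.7   1.  147.6]
  spin 0.0056
```

View pics/w4.png

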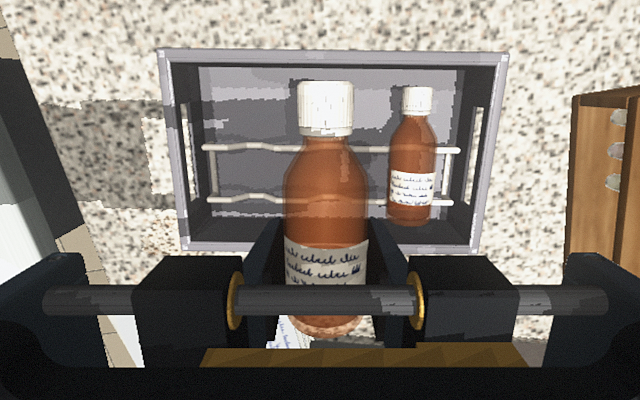

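Run:
```python
from h import *
c=dict(np.load('c4.npz'))
K=[(158,50),(510,52),(477,247),(186,251)]
W=np.array([ray(c,*k,.065) for k in K]);print(W.round(4).tolist(),[np.linalg.norm(W[i]-W[(i+1)%4]).round(4) for i in range(4)])
C=W.mean(0);x=(W[3]-W[0])+(W[2]-W[1]);y=(W[1]-W[0])+(W[2]-W[3]);ax=np.arctan2(x[1],x[0]);ay=np.arctan2(y[1],y[0])-np.pi/2
print('C',C.round(4),ax,ay)
for a in(ay,):
    X=np.array([np.cos(a),np.sin(a),0]);Y=np.array([-X[1],X[0],0])
    for i,k in enumerate((-.075,0,.075)):print('cradle',i+1,(C+.0225*X+k*Y)[:2].round(4))
E_=ray(c,417,87,.04);S=ray(c,409,226,.05);d=E_-S;L=np.linalg.norm(d);print('packed L',L,'yaw',np.arctan2(d[1],d[0]),'mid',((E_+S)/2-d/L*.0225).round(4))
cv2.imwrite('pics/w4c.png',cv2.resize(c['color'][40:270,140:530],None,fx=2,fy=2,interpolation=2))
```

```text
[[0.3768, 0.0676, 0.065], [0.6425, 0.0236, 0.065], [0.6133, -0.1382, 0.065], [0.3507, -0.1008, 0.065]] [np.float64(0.2694), np.float64(0.1644), np.float64(0.2653), np.float64(0.1704)]
C [ 0.4958 -0.037   0.065 ] -1.7369571350819224 -1.7235274495040136
cradle 1 [ 0.4183 -0.0478]
cradle 2 [ 0.4924 -0.0592]
cradle 3 [ 0.5665 -0.0706]
packed L 0.12506084583592061 yaw 1.4121161183506414 mid [ 0.5633 -0.0754  0.0468]
```

View pics/w4c.png

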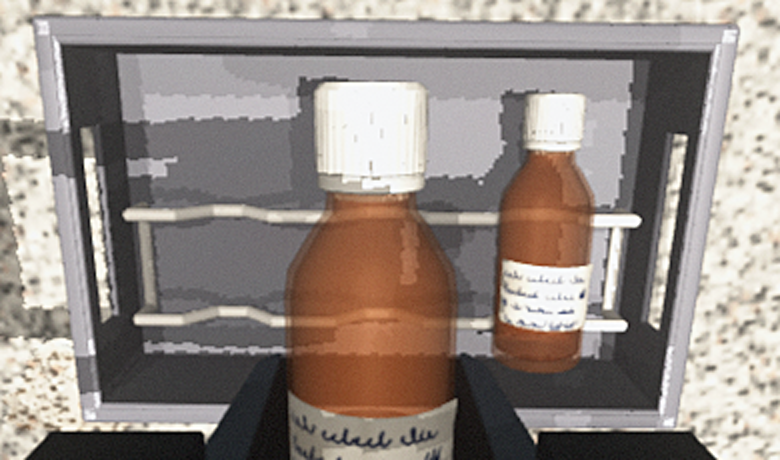

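Run:
```python
from h import *
c=dict(np.load('c4.npz'))
a=-1.728;X=np.array([np.cos(a),np.sin(a)]);Y=np.array([-X[1],X[0]])
f=lambda u,v,z:ray(c,u/2+140,v/2+40,z)[:2]
C=np.array([.4942,-.0396])
for n,u,v,z in [('far crest',228,207,.03),('near crest',228,309,.03),('far wire L end',128,214,.02),('near wire L end',137,322,.02),('far wire R end',640,220,.02),('near R end',626,325,.02),('packed cap',556,110,.038),('packed base',538,360,.045),('near dip',187,322,.017),('near dip2',285,323,.017)]:
    p=f(u,v,z);print(n,p.round(4),'own x,y',((p-C)@X).round(4),((p-C)@Y).round(4))
```

```text
far crest [ 0.4255 -0.0185] own x,y -0.0101 -0.0712
near crest [ 0.4145 -0.0673] own x,y 0.0398 -0.0743
far wire L end [ 0.3747 -0.0154] own x,y -0.0051 -0.1219
near wire L end [ 0.3647 -0.0696] own x,y 0.0499 -0.1232
far wire R end [ 0.6182 -0.0571] own x,y -0.0021 0.1252
near R end [ 0.609  -0.1099] own x,y 0.0515 0.1244
packed cap [0.5776 0.0014] own x,y -0.0536 0.0759
packed base [ 0.5585 -0.111 ] own x,y 0.0604 0.0747
near dip [ 0.3888 -0.0744] own x,y 0.0509 -0.0987
near dip2 [ 0.4382 -0.0828] own x,y 0.0514 -0.0486
```

{"fn": "drive_tool", "kwargs": {"series": [[1, 2, 30, 0, 0.3], [0, 0, 40, 0, 0.3], [0, 0, 35, 0, 0.3], [0, 0, 20, 0, 0.3], [0, 0, 10, 0, 0.3], [0, 0, 5, 0, 0.3], [0, 0, 3, 0, 0.3], [0, 0, 0, 0, 0.3]]}}

```text
time: 14.55
ee_pos: [0.4913, -0.0647, 0.0312]
orientation: [2.392, 2.035, 0.001]
wrist_force: [-0.5, -0.9, -1.6]
grip_width: 0.0422
grasp_force: 15.0
```

Run:
```python
from h import *
to([.4903,-.0643,.0255],1.4136)
```

```text
t 14.55 pos [ 0.4913 -0.0647  0.0312] yaw 1.41 tilt [-0.     0.001 -1.   ] w 0.0422 F [-0.5 -0.9 -1.6]
  tool delta mm [ 0.2 -1.   5.7]
  spin -0.0036
```

{"fn": "drive_tool", "kwargs": {"series": [[0, 0, 2, 0, 0.3], [0, 0, 1, 0, 0.3], [0, 0, 0, 0, 0.3]]}}

```text
time: 14.92
ee_pos: [0.4909, -0.0646, 0.0278]
orientation: [2.393, 2.036, 0.0]
wrist_force: [0.5, 0.4, -0.6]
grip_width: 0.0421
grasp_force: 15.0
```

{"fn": "drive_tool", "kwargs": {"series": [[0, 0, 1, 0, 0.3], [0, 0, 1, 0, 0.3], [0, 0, 0, 0, 0.3]]}}

```text
time: 15.3
ee_pos: [0.4914, -0.0647, 0.026]
orientation: [2.392, 2.035, 0.001]
wrist_force: [0.4, -0.6, 2.1]
grip_width: 0.0421
grasp_force: 15.0
```

{"fn": "drive_tool", "kwargs": {"series": [[0, 0, 1, 0, 0.3], [0, 0, 0, 0, 0.3]]}}

```text
time: 15.55
ee_pos: [0.4915, -0.0647, 0.0256]
orientation: [2.392, 2.035, 0.001]
wrist_force: [-1.4, 0.2, 7.0]
grip_width: 0.042
grasp_force: 15.0
```

{"fn": "drive_tool", "kwargs": {"series": [[0, 0, 0, 0, 0.58], [0, 0, 0, 0, 0.58], [0, 0, 0, 0, 0.58], [0, 0, -15, 0, 0.58], [0, 0, -40, 0, 0.58], [0, 0, -45, 0, 0.58], [0, 0, -45, 0, 0.58], [0, 0, 0, 0, 0.58]]}}

```text
time: 16.55
ee_pos: [0.4935, -0.065, 0.1743]
orientation: [2.387, 2.031, 0.01]
wrist_force: [0.1, 0.3, -0.3]
grip_width: 0.0525
grasp_force: 0.0
```

Run:
```python
from h import *
to()
c=cam('wrist');cv2.imwrite('pics/w5.png',c['color'])
for k in ['bottle_packed']:
    print(k,[(np.round(d['extent']).astype(int).tolist(),round(d['p'],2)) for d in manip.recognise(k,'wrist')][:4])
```

```text
t 16.55 pos [ 0.4935 -0.065   0.1743] yaw 1.4098 tilt [ 0.    0.01 -1.  ] w 0.0525 F [ 0.1  0.3 -0.3]
bottle_packed [([374, 85, 424, 226], 0.81)]
```

View pics/w5.png

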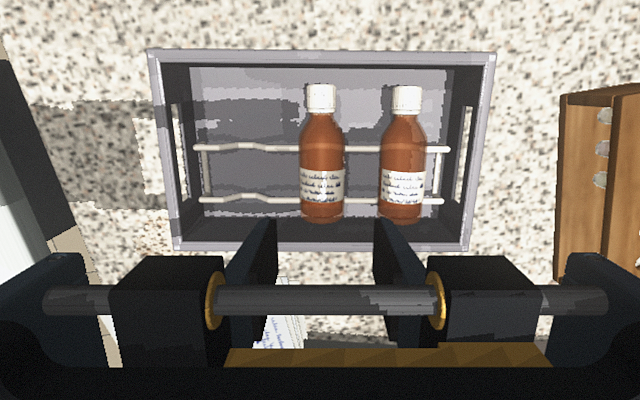

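{"fn": "drive_tool", "kwargs": {"series": [[0, 0, 0, -0.185, 0.62], [0, 0, 0, -0.185, 0.62], [0, 0, 0, -0.185, 0.62], [0, 0, 0, -0.185, 0.62], [0, 0, 0, -0.185, 0.62], [0, 0, 0, -0.185, 0.62], [0, 0, 0, -0.185, 0.62], [0, 0, 0, -0.185, 0.62]]}}

```text
time: 17.65
ee_pos: [0.4897, -0.0645, 0.168]
orientation: [-0.384, -3.114, -0.0]
wrist_force: [0.1, 0.1, -0.4]
grip_width: 0.0568
grasp_force: 0.0
```

{"fn": "drive_tool", "kwargs": {"series": [[-12, -41, 0, 0, 0.62], [-13, -41, 0, 0, 0.62], [-13, -41, 0, 0, 0.62], [-13, -41, 0, 0, 0.62], [-13, -41, 0, 0, 0.62], [-13, -41, 0, 0, 0.62], [-12, -41, 0, 0, 0.62], [-12, -41, 0, 0, 0.62]]}}

```text
time: 18.65
ee_pos: [0.5061, -0.4081, 0.1676]
orientation: [-0.394, -3.113, -0.004]
wrist_force: [0.8, -0.2, -0.0]
grip_width: 0.0564
grasp_force: 0.0
```

{"fn": "drive_tool", "kwargs": {"series": [[0, 0, 0, 0, 0.62]]}}

```text
time: 18.77
ee_pos: [0.5059, -0.4095, 0.1671]
orientation: [-0.399, -3.113, -0.002]
wrist_force: [0.7, 0.6, 0.1]
grip_width: 0.0564
grasp_force: 0.0
```

Run:
```python
from h import *
to([.506,-.4085,.022],2.89)
c=cam('wrist');cv2.imwrite('pics/w6.png',c['color'])
d=manip.recognise('bottle_b','wrist');print([(np.round(q['extent']).astype(int).tolist(),round(q['p'],2)) for q in d][:3])
e=d[0]['extent'];u=(e[0]+e[2])/2;print(pix(c,[.506,-.4085,.037]),pix(c,[.506-.0698,-.4085+.0179,.037]))
```

```text
t 18.77 pos [ 0.5059 -0.4095  0.1671] yaw 2.8867 tilt [ 0.003  0.001 -1.   ] w 0.0564 F [0.7 0.6 0.1]
  tool delta mm [ -0.3   0.9 145.1]
  spin -0.0033
[([305, 88, 350, 229], 0.62), ([595, 0, 639, 233], 0.49)]
[325.18398739 184.5604112 ] [324.8565572  104.47448254]
```

{"fn": "drive_tool", "kwargs": {"series": [[0, 2, 20, 0, 0.62], [0, 0, 40, 0, 0.62], [0, 0, 40, 0, 0.62], [0, 0, 30, 0, 0.62], [0, 0, 14, 0, 0.62], [0, 0, 0, 0, 0.62]], "force": 15}}

```text
time: 19.62
ee_pos: [0.5073, -0.4044, 0.0252]
orientation: [-0.393, -3.115, -0.002]
wrist_force: [0.5, 0.3, 1.4]
grip_width: 0.0564
grasp_force: 0.0
```

{"fn": "drive_tool", "kwargs": {"series": [[0, 0, 0, 0, 0.3], [0, 0, 0, 0, 0.3], [0, 0, 0, 0, 0.3], [0, 0, 0, 0, 0.3], [0, 0, 0, 0, 0.3]]}}

```text
time: 20.25
ee_pos: [0.5081, -0.4084, 0.0282]
orientation: [0.393, 3.113, -0.009]
wrist_force: [-2.7, -5.9, 2.5]
grip_width: 0.0421
grasp_force: 15.0
```

{"fn": "drive_tool", "kwargs": {"series": [[0, 0, -15, 0, 0.3], [0, 0, -30, 0, 0.3], [0, 0, -40, 0, 0.3], [0, 0, -40, 0, 0.3], [0, 0, -22, 0, 0.3], [10, 20, 0, 0, 0.3], [22, 38, 0, 0, 0.3], [22, 38, 0, 0, 0.3]]}}

```text
time: 21.25
ee_pos: [0.479, -0.2978, 0.1741]
orientation: [0.395, 3.115, 0.0]
wrist_force: [0.4, 1.4, -1.2]
grip_width: 0.0418
grasp_force: 15.0
```

{"fn": "drive_tool", "kwargs": {"series": [[24, 42, 0, 0, 0.3], [24, 42, 0, 0, 0.3], [24, 42, 0, 0, 0.3], [24, 42, 0, 0, 0.3], [18, 36, 0, 0, 0.3], [10, 22, 0, 0, 0.3], [0, 0, 0, 0.185, 0.3], [0, 0, 0, 0.185, 0.3]]}}

```text
time: 22.25
ee_pos: [0.4154, -0.0485, 0.1741]
orientation: [0.968, 2.987, 0.001]
wrist_force: [-0.8, 0.1, -1.3]
grip_width: 0.0422
grasp_force: 15.0
```

{"fn": "drive_tool", "kwargs": {"series": [[0, 0, 0, 0.185, 0.3], [0, 0, 0, 0.185, 0.3], [0, 0, 0, 0.185, 0.3], [0, 0, 0, 0.185, 0.3], [0, 0, 0, 0.185, 0.3], [0, 0, 0, 0.185, 0.3], [0, 0, 0, 0, 0.3], [0, 0, 0, 0, 0.3]]}}

```text
time: 23.25
ee_pos: [0.4154, -0.0492, 0.1733]
orientation: [2.39, 2.038, 0.001]
wrist_force: [-0.2, -0.4, -1.8]
grip_width: 0.0418
grasp_force: 15.0
```

Run:
```python
from h import *
c=cam('wrist');cv2.imwrite('pics/w7.png',c['color'])
print([(np.round(q['extent']).astype(int).tolist(),round(q['p'],2)) for q in manip.recognise('bottle_b','wrist')][:4])
to([.4163,-.0521,.04],1.4136)
```

```text
[([385, 93, 435, 227], 0.89), ([282, 85, 365, 340], 0.72)]
t 23.35 pos [ 0.4154 -0.0492  0.1731] yaw 1.4115 tilt [ 0.     0.001 -1.   ] w 0.0423 F [ 0.  -1.  -1.9]
  tool delta mm [ -2.7   1.3 133.1]
  spin -0.0021
```

View pics/w7.png

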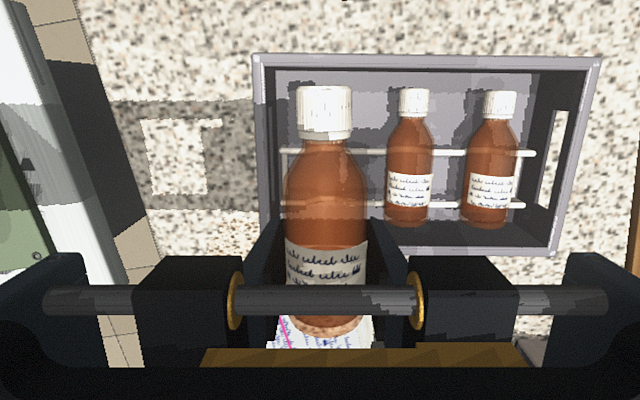

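{"fn": "drive_tool", "kwargs": {"series": [[-3, 1, 30, 0, 0.3], [0, 0, 40, 0, 0.3], [0, 0, 35, 0, 0.3], [0, 0, 20, 0, 0.3], [0, 0, 8, 0, 0.3], [0, 0, 4, 0, 0.3], [0, 0, 0, 0, 0.3]]}}

```text
time: 24.22
ee_pos: [0.4164, -0.0525, 0.0362]
orientation: [2.392, 2.035, 0.001]
wrist_force: [-0.4, 0.1, -0.6]
grip_width: 0.0419
grasp_force: 15.0
```

{"fn": "drive_tool", "kwargs": {"series": [[0, 0, 2, 0, 0.3], [0, 0, 2, 0, 0.3], [0, 0, 0, 0, 0.3]]}}

```text
time: 24.6
ee_pos: [0.4159, -0.0525, 0.0318]
orientation: [2.393, 2.036, 0.0]
wrist_force: [0.1, -0.9, -1.0]
grip_width: 0.0419
grasp_force: 15.0
```

{"fn": "drive_tool", "kwargs": {"series": [[0, 0, 1, 0, 0.3], [0, 0, 1, 0, 0.3], [0, 0, 0, 0, 0.3]]}}

```text
time: 24.98
ee_pos: [0.416, -0.0525, 0.0297]
orientation: [2.393, 2.035, 0.0]
wrist_force: [0.8, -0.6, -0.8]
grip_width: 0.0417
grasp_force: 15.0
```

{"fn": "drive_tool", "kwargs": {"series": [[0, 0, 1, 0, 0.3], [0, 0, 0, 0, 0.3]]}}

```text
time: 25.22
ee_pos: [0.4165, -0.0526, 0.0289]
orientation: [2.392, 2.035, 0.001]
wrist_force: [1.1, -0.7, 1.6]
grip_width: 0.0417
grasp_force: 15.0
```

{"fn": "drive_tool", "kwargs": {"series": [[0, 0, 1, 0, 0.3], [0, 0, 0, 0, 0.3]]}}

```text
time: 25.48
ee_pos: [0.4168, -0.0526, 0.0281]
orientation: [2.392, 2.035, 0.002]
wrist_force: [2.1, -1.4, 3.1]
grip_width: 0.0422
grasp_force: 15.0
```

{"fn": "drive_tool", "kwargs": {"series": [[0, 0, 0.5, 0, 0.3], [0, 0, 0, 0, 0.3]]}}

```text
time: 25.72
ee_pos: [0.4169, -0.0526, 0.0278]
orientation: [2.391, 2.035, 0.002]
wrist_force: [1.7, -0.7, 5.9]
grip_width: 0.042
grasp_force: 15.0
```

{"fn": "drive_tool", "kwargs": {"series": [[0, 0, 0, 0, 0.58], [0, 0, 0, 0, 0.58], [0, 0, 0, 0, 0.58], [0, 0, -15, 0, 0.58], [0, 0, -40, 0, 0.58], [0, 0, -45, 0, 0.58], [0, 0, -45, 0, 0.58], [0, 0, 0, 0, 0.58]]}}

```text
time: 26.72
ee_pos: [0.418, -0.0528, 0.1752]
orientation: [2.389, 2.032, 0.008]
wrist_force: [-0.1, 0.9, -0.1]
grip_width: 0.053
grasp_force: 0.0
```

Run:
```python
from h import *
to()
c=cam('wrist');cv2.imwrite('pics/w8.png',c['color'])
print([(np.round(q['extent']).astype(int).tolist(),round(q['p'],2)) for q in manip.recognise('bottle_b','wrist')][:4])
```

```text
t 26.73 pos [ 0.418  -0.0528  0.1752] yaw 1.4098 tilt [-0.     0.007 -1.   ] w 0.053 F [-0.1  0.9 -0.1]
[([301, 87, 346, 228], 0.8)]
```

View pics/w8.png

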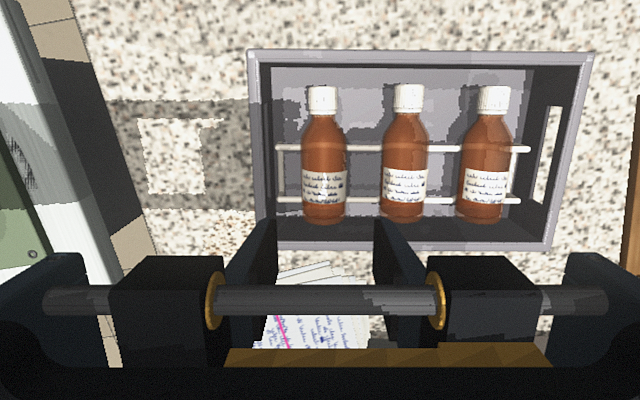

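{"fn": "drive_tool", "kwargs": {"series": [[-25, -2, 0, 0, 0], [-46, -2, 0, 0, 0], [-48, -2, 0, 0, 0], [-48, -2, 0, 0, 0], [-48, -2, 0, 0, 0], [-42, -2, 0, 0, 0], [-25, 0, 0, 0.09, 0], [0, 0, 0, 0, 0]]}}

```text
time: 27.82
ee_pos: [0.3577, -0.3294, 0.1701]
orientation: [-2.481, -1.921, 0.001]
wrist_force: [-0.7, 0.4, -0.0]
grip_width: 0.0005
grasp_force: 0.0
```

Run:
```python
from h import *
to([.361,-.330,.05],1.32)
```

```text
t 27.82 pos [ 0.3577 -0.3294  0.1701] yaw 1.3177 tilt [ 0.002 -0.004 -1.   ] w 0.0005 F [-0.7  0.4 -0. ]
  tool delta mm [ -0.    3.8 120.1]
  spin -0.0023
```

{"fn": "drive_tool", "kwargs": {"series": [[0, 0, 40, 0, 0], [0, 0, 45, 0, 0], [0, 0, 35, 0, 0], [0, 10, 0, 0, 0], [0, 8, 0, 0, 0], [0, 8, 0, 0, 0], [0, 12, 0, 0, 0], [0, 15, 0, 0, 0]]}}

```text
time: 28.82
ee_pos: [0.4107, -0.3422, 0.053]
orientation: [2.482, 1.926, -0.0]
wrist_force: [-3.3, 0.0, 3.2]
grip_width: 0.0005
grasp_force: 1.9
```

{"fn": "drive_tool", "kwargs": {"series": [[0, 15, 0, 0, 0], [0, 15, 0, 0, 0], [0, 15, 0, 0, 0], [0, 12, 0, 0, 0], [0, 10, 0, 0, 0], [0, 6, 0, 0, 0], [0, 3, 0, 0, 0], [0, 0, 0, 0, 0]]}}

```text
time: 29.82
ee_pos: [0.4843, -0.3611, 0.0522]
orientation: [2.481, 1.925, 0.001]
wrist_force: [-0.4, -0.3, 0.5]
grip_width: 0.0007
grasp_force: 0.1
```

Run:
```python
from h import *
to([.3996+.115*.969-.0195*.969,-.3402-.247*(.115-.0195),.05],1.32)
```

```text
t 29.82 pos [ 0.4843 -0.3611  0.0522] yaw 1.3196 tilt [-0.     0.001 -1.   ] w 0.0007 F [-0.4 -0.3  0.5]
  tool delta mm [-0.7  8.3  2.2]
  spin -0.0004
```

{"fn": "drive_tool", "kwargs": {"series": [[0, 3, 0, 0, 0], [0, 3, 0, 0, 0], [0, 2, 0, 0, 0], [0, 0, 0, 0, 0]]}}

```text
time: 30.32
ee_pos: [0.4918, -0.363, 0.0522]
orientation: [2.482, 1.926, 0.0]
wrist_force: [-0.8, 0.1, -0.3]
grip_width: 0.0004
grasp_force: 0.8
```

{"fn": "drive_tool", "kwargs": {"series": [[0, 2, 0, 0, 0], [0, 2, 0, 0, 0], [0, 0, 0, 0, 0]]}}

```text
time: 30.7
ee_pos: [0.4953, -0.3638, 0.0522]
orientation: [-2.482, -1.926, 0.0]
wrist_force: [-4.0, 0.5, -0.6]
grip_width: 0.0002
grasp_force: 1.5
```

{"fn": "drive_tool", "kwargs": {"series": [[0, 2, 0, 0, 0], [0, 2, 0, 0, 0], [0, 0, 0, 0, 0]]}}

```text
time: 31.08
ee_pos: [0.4953, -0.3638, 0.0522]
orientation: [-2.476, -1.922, 0.007]
wrist_force: [-13.4, 0.9, 6.7]
grip_width: 0.0006
grasp_force: 6.4
```

{"fn": "drive_tool", "kwargs": {"series": [[0, 2, 0, 0, 0], [0, 0, 0, 0, 0]]}}

```text
time: 31.32
ee_pos: [0.4953, -0.3638, 0.0522]
orientation: [-2.472, -1.92, 0.011]
wrist_force: [-16.8, 2.5, 9.8]
grip_width: 0.0005
grasp_force: 8.8
```

{"fn": "drive_tool", "kwargs": {"series": [[0, -6, 0, 0, 0], [0, -15, 0, 0, 0], [0, -25, 0, 0, 0], [0, -25, -30, 0, 0], [0, -25, -45, 0, 0], [0, -25, -45, 0, 0], [-40, 0, 0, 0, 0], [0, 0, 0, 0, 0]]}}

```text
time: 32.33
ee_pos: [0.374, -0.3759, 0.1733]
orientation: [2.481, 1.92, 0.001]
wrist_force: [-0.2, 0.2, -0.3]
grip_width: 0.0004
grasp_force: 0.0
```

Run:
```python
from h import *
c=cam('wrist');to()
h=cv2.cvtColor(c['color'],cv2.COLOR_BGR2HSV);m=cv2.inRange(h,(100,150,60),(125,255,255));n,l,st,ce=cv2.connectedComponentsWithStats(m)
for i in range(1,n):
    if st[i,4]>60: print('blue',st[i],ray(c,*ce[i],.071).round(4))
c=cam('top')
for k in['bottle_a','tote','petri_dish','beaker','stopwatch']:print(k,[(np.round(q['extent']).astype(int).tolist(),round(q['p'],2)) for q in manip.recognise(k,'top')][:5])
```

```text
t 32.38 pos [ 0.374  -0.3745  0.1725] yaw 1.3181 tilt [-0.     0.002 -1.   ] w 0.0009 F [-0.   0.9  0.1]
blue [570   8  62 244 935] [ 0.603  -0.3701  0.071 ]
blue [474 114  20  60 783] [ 0.5079 -0.3682  0.071 ]
bottle_a [([287, 209, 324, 225], 0.85), ([281, 233, 324, 251], 0.83)]
tote [([271, 168, 343, 266], 0.59)]
petri_dish [([179, 226, 197, 245], 0.66), ([293, 186, 334, 202], 0.16)]
beaker [([216, 146, 243, 172], 0.84)]
stopwatch [([222, 243, 255, 269], 0.77)]
```

```bash
python3 -c "
from rig import manip
print(manip.close_job())"
```

```text
the job is handed in; nothing more can be done
None
```

Both bottles are in the two empty cradles, cap the same way round as the packed one. The tray is pushed home against its stop, the bystanders I checked are where they were, and the job is handed in at about 32 s of robot time.

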